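# Run a fingertip along the sample vials to tip their lids shut

## Robot

A 7-joint arm with a two-finger parallel gripper is mounted at the origin on the work surface. World frame = base frame: x ahead of the robot, y to its left, z up, the work surface at z = 0. Lengths are in m, angles in rad, forces in N, time in s.
With the tool pointing down it reaches from about 0.4 to 0.9 m from the base axis. Payload 5.5 kg.
Tool frame: the origin (TCP) lies between the finger pads, 19 mm behind the fingertips; this is the grasp point; z points along the fingers, y is the line along which they close (so a half turn about z gives the same grasp; the last joint's range is limited). The gripper opens to 92 mm and grips with 3 to 60 N. Pads are 19 mm wide; open, the fingers measure 130 mm over their backs; the gripper's body (75 mm by 190 mm) begins 47 mm behind the grasp point.
Start: joints at [-0.872, 0.501, -0.427, 1.55, 0.221, 1.138, -0.21], TCP at [0.274, 0.589, 0.246] pointing down, gripper open.
Joint ranges: [-2.88, 2.88], [-0.31, 2.03], [-1.54, 1.56], [0.2, 2.42], [-1.41, 4.55], [0.19, 2.02], [-2.57, 2.57]. Speed limits (rad/s): [2.57, 2.57, 3.14, 3.14, 3.14, 3.14, 3.14].

## Interface

Orientations are given as a unit quaternion [x, y, z, w].
In Python, from workcell import robot, imaging gives the robot as it stands.
- The arm moves only by the shell command python3 -m jog 'ROWS' [FORCE]. ROWS is JSON, a list that holds one entry, the list of rows, each a list of 7 numbers: the turn, a rotation vector about the tool's x, y, z in rad, then the shift along the tool's x, y, z in mm, then the opening, from -1 (shut) to 1 (fully open). In form: [[[ax, ay, az, x, y, z, grip], ...]]. A call has 1 to 8 rows; each row shifts and turns the commanded pose from where the row before left it, along the tool's axes as they then stand; what a row does not reach is not made up. A row lasts 1/8 s, in which the tool goes at most 62.5 mm and 10.7 degrees, less where a joint would pass 70% of its speed; a pose out of reach is approached as far as the arm can. A call is refused whole if a number of a shift passes 62.5 or a number of a turn 0.188, either way. A call with a gripper value outside its range is refused whole. The fingers move at their own pace and stop on an object; FORCE is the grip in N (left out, the last holds). Time passes only in rows, so rows that do not move let the fingers close. It gives the time, the measured TCP pose, the force, the opening and the grip force at its end, in the units of the state.
- robot.state(): the state, without advancing time (a new reading comes with each control period).
- imaging.snapshot(name): name is "scene" or "top" or "wrist"; returns (picture, depth): 420x560x3 uint8, red, green, blue; 420x560 float32, m along the optical axis (not along the pixel's ray), 0 where there is no reading.
- imaging.camera_info(name): a dict with "camera_matrix" (3x3 intrinsics, pixels), "camera_from_world" (4x4, takes a point from world to camera coordinates). Camera axes: x right, y up, looking along -z (the intrinsics and any distortion apply to the point x, -y, -z); pixel columns grow to the right and rows downward; lengths in m; the calibration is good to about 2 mm. The wrist camera is an equidistant fisheye: a pixel r from the principal point sees the ray r / f radians off the axis. A picture is of the moment at which its call begins: read the wrist's pose just before it. camera_info takes no time and is no camera call; for the wrist camera it gives the pose at the moment of the call.
- robot.sign_off(): hands the job in; it is judged then, once.
The state is a dict: "t": time; "joint_pos": joint angles; "qvel": joint speeds; "tau": joint torques, N m; "tcp_pos": TCP position; "tool_rot": TCP orientation; "wrist_force": force on the tool from outside, world axes, zero at the start; "torque": the same for the moment, N m; "gripper_width": finger opening in m; "finger_force": force on a finger pad.
Only numpy, scipy, OpenCV 4.12 (cv2) and the standard library are available. Lean on these libraries where they do the work, as an engineer would, in place of code of your own. Each camera call takes 0.05 s, during which the arm holds its last target. There are 200 camera calls.

## Task

The six vials in the curved sample tray stand with their hinged lids flipped open. Run a fingertip lightly along the curved row, in one low pass from vial 1 (the end on the right as seen from the robot) to vial 6 without rising away from the row on the way, so that it tips the lids over one after another, in order, and all six lie fully shut; then move clear. Do it gently, leave the tray where it stands, do not grip, drag or lift it or anything else, and leave the beaker, bottle, stopwatch and pH meter alone.

Things in the scene. Friction and masses are not known exactly. Their poses are not given: they have to be found in the camera images.
- tray: Loose grey curved sample tray, about 0.9 kg, 46 mm wide, deck 36 mm above the bench, holding six amber vials (25 mm across). Origin on the bench under the middle of the arc, between vials 3 and 4; z up. Vial 1 is at its -y end, vial 6 at +y. The arc's centre of curvature is at x = -170 mm, y = 0 (hollow side to -x). A carrying knob (22 mm wide, 66 mm high) stands at x = +52 mm, y = 0.
- vial1 (a point): Point on the axis of vial 1 at lid height, 56 mm above the bench, fixed to the tray. The six points lie on an arc of radius 170 mm, 15 degrees (44 mm) apart; their axes are those of the tray.
- vial2 (a point): Point on the axis of vial 2 at lid height, 56 mm above the bench, fixed to the tray. As on every vial, the lid's hinge is at the edge facing the vial 1 end of the row, 15 mm before this point along the arc; shut, the lid's top is 58 mm above the bench.
- vial3 (a point): Point on the axis of vial 3 at lid height, 56 mm above the bench, fixed to the tray.
- vial4 (a point): Point on the axis of vial 4 at lid height, 56 mm above the bench, fixed to the tray.
- vial5 (a point): Point on the axis of vial 5 at lid height, 56 mm above the bench, fixed to the tray.
- vial6 (a point): Point on the axis of vial 6 at lid height, 56 mm above the bench, fixed to the tray.
- lid1 (a joint): Angle of the white lid of vial 1 (29 mm disc with a thumb tab, reaching 34 mm from the hinge), rad: 0 fully shut, 1.57 upright, stop at 2.0, leaning back towards the vial 1 end. The hinges are slack: pushed past upright towards the vial 6 end, a lid drops shut by its own weight; pushing takes well under 1 N. Open, a lid leans back up to 14 mm.
- lid2 (a joint): Angle of the white lid of vial 2 (29 mm disc with a thumb tab, reaching 34 mm from the hinge), rad: 0 fully shut, 1.57 upright, stop at 2.0, leaning back towards the vial 1 end.
- lid3 (a joint): Angle of the white lid of vial 3 (29 mm disc with a thumb tab, reaching 34 mm from the hinge), rad: 0 fully shut, 1.57 upright, stop at 2.0, leaning back towards the vial 1 end.
- lid4 (a joint): Angle of the white lid of vial 4 (29 mm disc with a thumb tab, reaching 34 mm from the hinge), rad: 0 fully shut, 1.57 upright, stop at 2.0, leaning back towards the vial 1 end.
- lid5 (a joint): Angle of the white lid of vial 5 (29 mm disc with a thumb tab, reaching 34 mm from the hinge), rad: 0 fully shut, 1.57 upright, stop at 2.0, leaning back towards the vial 1 end.
- lid6 (a joint): Angle of the white lid of vial 6 (29 mm disc with a thumb tab, reaching 34 mm from the hinge), rad: 0 fully shut, 1.57 upright, stop at 2.0, leaning back towards the vial 1 end.
- beaker: Loose glass beaker, 68 mm across, 85 mm high, bystander beyond the outer side of the arc; origin at the centre of its underside.
- reagent: Loose capped amber bottle, 54 mm across, 100 mm high, bystander beyond the outer side of the arc; origin at the centre of its underside.
- stopwatch: Loose steel stopwatch lying flat, 52 mm across, 14 mm thick, bystander on the hollow side of the arc; origin at the centre of its underside.
- ph_meter: Fixed bench pH meter, about 200 by 190 mm, 100 mm high, with an electrode arm up to 270 mm high on its far left; bystander well to the left of the tray; origin at the centre of its underside.

How it is judged:
By the outcome, as a careful person would: the job done as asked, in the order asked, and still so for the second after the job is handed in, with the robot touching nothing.
It also fails if it takes over 46 s, if anything falls off the work surface, if the arm or the gripper's body presses on something with over 40 N, if the wrist force passes 120 N, or if a joint passes its speed limit or range.

## Working session

There is one attempt and no reset: what is moved stays moved. The work goes in short steps, Python scripts to look and compute and a shell command to move; the robot and the scene stay as the last step left them, time stands still between calls to the robot, and variables do not carry over. Pictures are saved under pics/ and viewed, at most 10 in all, crops included, and the job is handed in when it is done.

```bash
mkdir -p pics; python3 - <<'E'
from workcell import robot, imaging
import cv2,numpy as np
for n in ("scene","top"):
    p,d=imaging.snapshot(n); cv2.imwrite(f"pics/{n}0.png",p[:,:,::-1]); np.savez(f"{n}0.npz",p=p,d=d)
    print(n,{k:np.round(v,4).tolist() if not isinstance(v,str) else v for k,v in imaging.camera_info(n).items()})
print(robot.state())
E
```

```text
scene {'camera_matrix': [[520.116, 0.0, 284.818], [0.0, 520.116, 216.5218], [0.0, 0.0, 1.0]], 'camera_from_world': [[-0.869, 0.4944, -0.02, 0.4421], [-0.3431, -0.573, 0.7442, 0.2867], [0.3565, 0.6536, 0.6676, -1.6581], [0.0, 0.0, 0.0, 1.0]]}
top {'camera_matrix': [[422.6676, 0.0, 277.5604], [0.0, 422.6676, 206.9165], [0.0, 0.0, 1.0]], 'camera_from_world': [[0.0083, -0.9995, -0.0321, 0.2059], [0.9928, 0.0044, 0.1201, -0.6398], [-0.1199, -0.0328, 0.9922, -0.9065], [0.0, 0.0, 0.0, 1.0]]}
{'t': 0.1, 'joint_pos': array([-0.8718327 ,  0.50174979, -0.42681812,  1.55131535,  0.22084883,
        1.13826259, -0.2103006 ]), 'qvel': array([-0.0018357 , -0.00266559,  0.00047702, -0.00285436,  0.00131935,
        0.00143175,  0.00224369]), 'tau': array([-1.20961445e-02, -5.67870891e+01, -5.83897412e+00, -2.79911846e+01,
       -6.91143726e-02,  2.42097810e-02,  4.04110597e-05]), 'tcp_pos': array([0.2741693 , 0.5887223 , 0.24459819]), 'tool_rot': array([ 2.16126997e-01,  9.76364902e-01, -8.12785585e-04, -1.96755120e-04]), 'wrist_force': array([0.12878232, 0.0252668 , 0.46162144]), 'torque': array([0.03374702, 0.01524918, 0.0157198 ]), 'finger_force': 0.0, 'gripper_width': 0.09166016625009697}
```

View pics/top0.png

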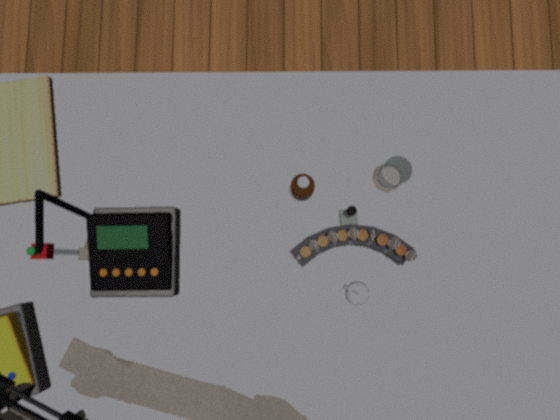

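View pics/scene0.png

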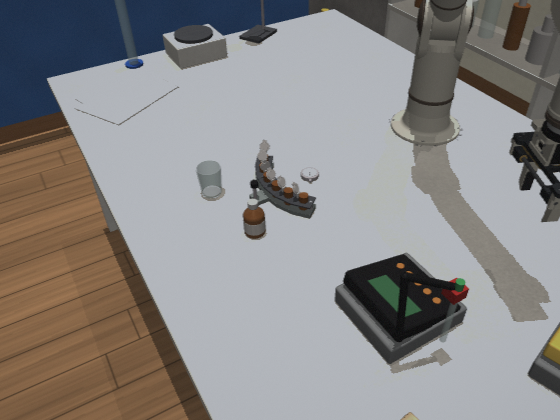

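The top view shows the tray as an arc from vial 6 at (305,252) to vial 1 at (401,250). The knob is at (350,211), the bottle at (302,186), the beaker at (388,177) and the stopwatch at (357,292). The pH meter is on the left at (135,250). Next I'll fit the tray pose from the amber tops.

```bash
cat > h.py <<'E'
import numpy as np,cv2
from workcell import robot, imaging
from scipy.optimize import least_squares
PH=np.radians(-37.5+15*np.arange(6)); MODEL=np.c_[.17*np.cos(PH)-.17,.17*np.sin(PH)]
def cast(ci,uv,z):
    K=np.array(ci["camera_matrix"]);T=np.array(ci["camera_from_world"]);R,t=T[:3,:3],T[:3,3]
    uv=np.atleast_2d(uv).astype(float); r=np.linalg.solve(K,np.c_[uv,np.ones(len(uv))].T).T*[1,-1,-1]
    c=-R.T@t; d=r@R; return c+d*((z-c[2])/d[:,2])[:,None]
def pose(P,model=MODEL):
    A,B=model-model.mean(0),P-P.mean(0); a=np.arctan2((A[:,0]*B[:,1]-A[:,1]*B[:,0]).sum(),(A*B).sum())
    R=np.array([[np.cos(a),-np.sin(a)],[np.sin(a),np.cos(a)]]); o=P.mean(0)-R@model.mean(0)
    return a,o,P-(model@R.T+o)
E
python3 - <<'E'
from h import *
z=np.load("top0.npz");p=z["p"];ci=imaging.camera_info("top")
hsv=cv2.cvtColor(p,cv2.COLOR_RGB2HSV); m=cv2.inRange(hsv,(5,90,90),(25,255,255)); m[:220]=0;m[270:]=0;m[:,:290]=0;m[:,425:]=0
n,l,s,c=cv2.connectedComponentsWithStats(m); k=[i for i in range(1,n) if s[i,4]>20]
k.sort(key=lambda i:-c[i][0]); print(s[k].tolist(),np.round(c[k],1).tolist())
P=cast(ci,c[k],.050)[:,:2]; print(np.round(P,4).tolist())
if len(P)==6: a,o,r=pose(P);print(a,o,np.round(r*1e3,1).tolist())
print("bottle,beaker,watch",cast(ci,[[302,186],[388,177],[357,292]],.03).round(3).tolist())
x=cv2.resize(p[200:280,280:430],None,fx=5,fy=5,interpolation=cv2.INTER_CUBIC);cv2.imwrite("pics/crop1.png",x[:,:,::-1])
E
```

```text
[[395, 244, 12, 12, 94], [377, 234, 11, 12, 105], [358, 229, 10, 12, 93], [337, 230, 11, 11, 91], [317, 235, 11, 12, 93], [300, 246, 11, 11, 92]] [[400.8, 249.6], [382.1, 239.4], [362.5, 234.7], [342.0, 234.9], [322.3, 240.5], [304.8, 251.3]]
[[0.545, -0.0596], [0.5669, -0.0197], [0.577, 0.0228], [0.5763, 0.0677], [0.5637, 0.1108], [0.5397, 0.149]]
0.02460558866118576 [0.57792557 0.04559654] [[-0.4, -0.8], [0.3, 0.1], [0.0, -0.6], [0.3, -0.1], [0.3, 0.5], [-0.5, 0.9]]
bottle,beaker,watch [[0.688, 0.155, 0.03], [0.71, -0.04, 0.03], [0.452, 0.034, 0.03]]
```

View pics/crop1.png

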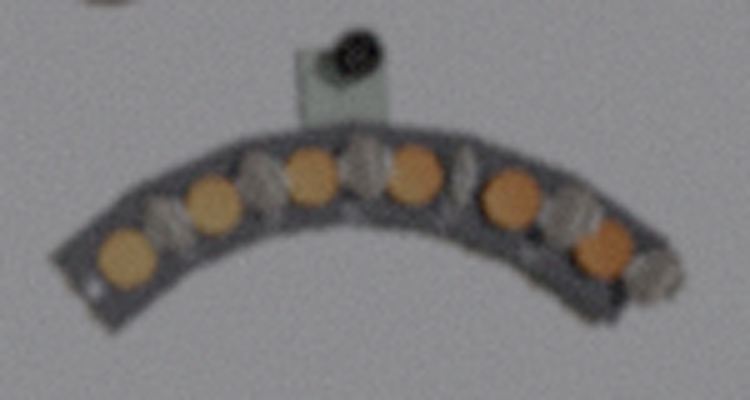

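The close crop shows all six lids open, leaning towards the vial 1 end. The arc fit has residuals under 1 mm. Now I'll move over the start point at safe height with the gripper shut.

```bash
python3 -m jog '[[[0,0,0,-20,-21,0,-1],[0,0,0,-36,-38,0,-1],[0,0,0,-36,-38,0,-1],[0,0,0,-36,-38,0,-1],[0,0,0,-36,-38,0,-1],[0,0,0,-36,-38,0,-1],[0,0,0,-36,-38,0,-1],[0,0,0,-36,-38,0,-1]]]' 10
python3 -m jog '[[[0,0,0,-36,-38,0,-1],[0,0,0,-36,-38,0,-1],[0,0,0,-36,-38,0,-1],[0,0,0,-36,-38,0,-1],[0,0,0,-36,-38,0,-1],[0,0,0,-36,-38,0,-1],[0,0,0,-20,-21,0,-1],[0,0,0.1,0,0,0,-1]]]'
python3 -m jog '[[[0,0,0.18,0,0,0,-1],[0,0,0.18,0,0,0,-1],[0,0,0.18,0,0,0,-1],[0,0,0.18,0,0,0,-1],[0,0,0.18,0,0,0,-1],[0,0,0.18,0,0,0,-1],[0,0,0.18,0,0,0,-1],[0,0,0.18,0,0,0,-1]]]'
cat >> h.py <<'E'
def tray(z=.056):
    p,d=imaging.snapshot("top");ci=imaging.camera_info("top")
    m=cv2.inRange(cv2.cvtColor(p,cv2.COLOR_RGB2HSV),(5,90,90),(25,255,255)); m[:220]=0;m[270:]=0;m[:,:290]=0;m[:,425:]=0
    n,l,s,c=cv2.connectedComponentsWithStats(m); k=sorted([i for i in range(1,n) if s[i,4]>50],key=lambda i:-c[i][0])
    return cast(ci,c[k],z)[:,:2],p
def where(a,o):
    from scipy.spatial.transform import Rotation as Ro
    s=robot.state();R=Ro.from_quat(s["tool_rot"]).as_matrix();q=s["tcp_pos"]
    C=o-.17*np.array([np.cos(a),np.sin(a)]); v=q[:2]-C; r=np.hypot(*v); f=np.arctan2(v[1],v[0])-a
    h=np.arctan2(R[1,0],R[0,0])
    print("t %.2f tcp"%s["t"],q.round(4),"r %.4f phi %.4f headerr %.4f tilt"%(r,f,(h-(a+f+np.pi/2)+np.pi)%(2*np.pi)-np.pi),R[2].round(4),"F",s["wrist_force"].round(2),"w %.4f"%s["gripper_width"],"j7 %.2f"%s["joint_pos"][6])
    return s,R
E
python3 - <<'E'
from h import *
z=np.load("top0.npz");p=z["p"];ci=imaging.camera_info("top")
c=np.array([[400.8, 249.6], [382.1, 239.4], [362.5, 234.7], [342.0, 234.9], [322.3, 240.5], [304.8, 251.3]])
a,o,r=pose(cast(ci,c,.056)[:,:2]);print(a,o,(r*1e3).round(1).tolist())
s,R=where(a,o)
f=-.6545-.36; C=o-.17*np.array([np.cos(a),np.sin(a)]); T=np.r_[C+.17*np.array([np.cos(a+f),np.sin(a+f)]),.085]
print(T,"tool shift mm",(R.T@(T-s["tcp_pos"])*1e3).round(1),"az",-( (a+f+np.pi/2)-np.arctan2(R[1,0],R[0,0])))
E
```

```text
t: 1.1
tcp_pos: [0.3999, 0.2124, 0.2454]
tool_rot: [0.216, 0.976, -0.0, -0.0]
wrist_force: [0.7, -0.0, 0.1]
gripper_width: 0.0164
finger_force: 0.0
t: 2.1
tcp_pos: [0.5086, -0.1144, 0.245]
tool_rot: [0.268, 0.963, -0.001, -0.0]
wrist_force: [0.0, 0.3, -0.6]
gripper_width: 0.0005
finger_force: 0.0
t: 3.1
tcp_pos: [0.5083, -0.1109, 0.2451]
tool_rot: [0.836, 0.548, -0.0, -0.0]
wrist_force: [-0.3, -0.0, -0.6]
gripper_width: 0.0005
finger_force: 0.0
0.0247675309631848 [0.57771652 0.04645457] [[-0.2, -0.2], [0.3, 0.6], [-0.2, -0.4], [0.2, -0.3], [0.2, 0.0], [-0.4, 0.3]]
t 3.10 tcp [ 0.5083 -0.1109  0.2451] r 0.1832 phi -1.0149 headerr 0.5794 tilt [-2.e-04 -9.e-04 -1.e+00] F [-0.32 -0.04 -0.64] w 0.0005 j7 -0.20
[ 0.50108395 -0.09985493  0.085     ] tool shift mm [  7.3 -10.9 160.1] az 0.5789646153385234
```

```bash
python3 -m jog '[[[0,0,0,7,-11,0,-1],[0,0,0.15,0,0,0,-1],[0,0,0.15,0,0,0,-1],[0,0,0.15,0,0,0,-1],[0,0,0.13,0,0,40,-1],[0,0,0,0,0,40,-1],[0,0,0,0,0,40,-1],[0,0,0,0,0,0,-1]]]'
python3 - <<'E'
from h import *
P,p=tray();a,o,r=pose(P) if len(P)==6 else (.0248,np.array([.5777,.0465]),0);print(len(P),a,o)
a,o=.0248,np.array([.5777,.0465])
where(a,o)
w,d=imaging.snapshot("wrist");cv2.imwrite("pics/w1.png",w[:,:,::-1])
E
```

```text
t: 4.1
tcp_pos: [0.498, -0.099, 0.1229]
tool_rot: [0.957, 0.291, -0.003, -0.002]
wrist_force: [0.1, 0.2, 0.2]
gripper_width: 0.0001
finger_force: 0.0
6 0.024611410601933118 [0.57768906 0.04636507]
t 4.15 tcp [ 0.4999 -0.0996  0.1248] r 0.1691 phi -1.0197 headerr 0.0128 tilt [-0.0025 -0.0024 -1.    ] F [-0.67 -0.37  1.22] w 0.0008 j7 -0.71
```

View pics/w1.png

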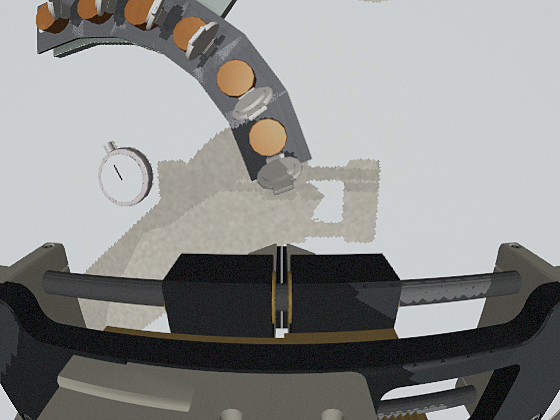

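The wrist view shows the shut fingertips at (280,250), in line with lid 1 at (280,175), and the tray hasn't moved. Next I'll lower to the row and start the sweep.

```bash
python3 -m jog '[[[0,0,0.013,0,1,20,-1],[0,0,0,0,0,20,-1],[0,0,0,0,0,0,-1],[0,0,0,0,0,0,-1]]]'
python3 - <<'E'
from h import *
where(.0248,np.array([.5777,.0465]))
E
```

```text
t: 4.7
tcp_pos: [0.5031, -0.1013, 0.0873]
tool_rot: [0.959, 0.283, 0.001, 0.0]
wrist_force: [0.5, 0.5, 0.3]
gripper_width: 0.0008
finger_force: 0.0
t 4.70 tcp [ 0.5031 -0.1013  0.0873] r 0.1724 phi -1.0093 headerr -0.0129 tilt [ 0.0022  0.0016 -1.    ] F [0.5  0.48 0.26] w 0.0008 j7 -0.70
```

```bash
python3 -m jog '[[[0,0,-0.04,6,-1,1,-1],[0,0,-0.035,6,0,0,-1],[0,0,-0.035,6,0,0,-1],[0,0,-0.035,6,0,0,-1],[0,0,-0.035,6,0,0,-1],[0,0,-0.035,6,0,0,-1],[0,0,-0.035,6,0,0,-1],[0,0,-0.035,6,0,0,-1]]]'
python3 -m jog '[[[0,0,-0.035,6,0,0,-1],[0,0,-0.035,6,0,0,-1],[0,0,-0.035,6,0,0,-1],[0,0,-0.035,6,0,0,-1]]]'
python3 - <<'E'
from h import *
where(.0248,np.array([.5777,.0465]))
w,d=imaging.snapshot("wrist");cv2.imwrite("pics/w2.png",w[:,:,::-1])
where(.0248,np.array([.5777,.0465]))
E
```

```text
t: 5.7
tcp_pos: [0.5382, -0.0692, 0.0845]
tool_rot: [0.909, 0.417, -0.0, -0.0]
wrist_force: [0.4, 0.2, -0.9]
gripper_width: 0.0005
finger_force: 0.0
t: 6.2
tcp_pos: [0.5528, -0.0502, 0.0845]
tool_rot: [0.878, 0.48, -0.0, -0.0]
wrist_force: [0.2, 0.3, 0.2]
gripper_width: 0.0008
finger_force: 0.0
t 6.20 tcp [ 0.5528 -0.0502  0.0845] r 0.1720 phi -0.5924 headerr -0.0030 tilt [ 0.e+00 -1.e-04 -1.e+00] F [0.19 0.26 0.22] w 0.0008 j7 -0.45
t 6.25 tcp [ 0.5534 -0.0493  0.0846] r 0.1720 phi -0.5862 headerr -0.0071 tilt [ 8.e-04  2.e-04 -1.e+00] F [ 0.19  1.08 -0.07] w 0.0005 j7 -0.45
```

View pics/w2.png

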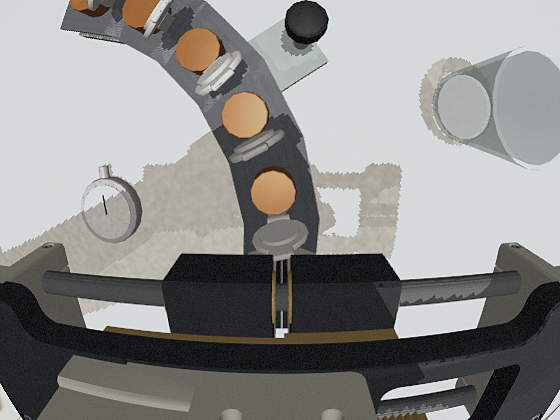

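Lid 1 is under the finger, and lid 2 at (280,237) is next in line. The forces are near zero and the tray hasn't moved, so I'll continue.

```bash
python3 -m jog '[[[0,0,-0.035,6,-1,0,-1],[0,0,-0.035,6,-1,0,-1],[0,0,-0.035,6,0,0,-1],[0,0,-0.035,6,0,0,-1],[0,0,-0.035,6,0,0,-1],[0,0,-0.035,6,0,0,-1],[0,0,-0.035,6,0,0,-1],[0,0,-0.035,6,0,0,-1]]]'
python3 -m jog '[[[0,0,-0.035,6,0,0,-1],[0,0,-0.035,6,0,0,-1],[0,0,-0.035,6,0,0,-1],[0,0,-0.035,6,0,0,-1]]]'
python3 - <<'E'
from h import *
where(.0248,np.array([.5777,.0465]))
w,d=imaging.snapshot("scene");cv2.imwrite("pics/s2.png",cv2.resize(w[130:230,210:350],None,fx=5,fy=5)[:,:,::-1])
where(.0248,np.array([.5777,.0465]))
E
```

```text
t: 7.25
tcp_pos: [0.5718, -0.006, 0.0845]
tool_rot: [0.802, 0.597, -0.0, -0.0]
wrist_force: [-0.3, -0.3, -0.3]
gripper_width: 0.0003
finger_force: 0.0
t: 7.75
tcp_pos: [0.5775, 0.0172, 0.0845]
tool_rot: [0.758, 0.652, -0.0, -0.0]
wrist_force: [0.0, -0.2, 0.7]
gripper_width: 0.0001
finger_force: 0.0
t 7.75 tcp [0.5775 0.0172 0.0845] r 0.1716 phi -0.1713 headerr -0.0042 tilt [ 0.e+00 -1.e-04 -1.e+00] F [ 0.01 -0.17  0.7 ] w 0.0001 j7 -0.22
t 7.80 tcp [0.5776 0.0185 0.0845] r 0.1715 phi -0.1641 headerr -0.0090 tilt [ 8.e-04  0.e+00 -1.e+00] F [1.24 0.3  0.1 ] w 0.0004 j7 -0.22
```

View pics/s2.png

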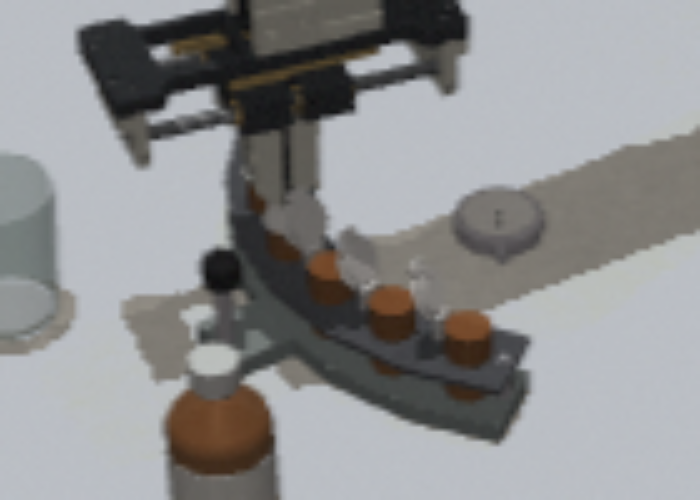

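The fingertip has reached lid 3 at (305,215) in the crop, and lids 4 to 6 are still open ahead of it. It's clear of the knob and the bottle. I'll continue through vial 6.

```bash
python3 -m jog '[[[0,0,-0.035,6,-1,0,-1],[0,0,-0.035,6,0,0,-1],[0,0,-0.035,6,0,0,-1],[0,0,-0.035,6,0,0,-1],[0,0,-0.035,6,0,0,-1],[0,0,-0.035,6,0,0,-1],[0,0,-0.035,6,0,0,-1],[0,0,-0.035,6,0,0,-1]]]'
python3 -m jog '[[[0,0,-0.035,6,-1,0,-1],[0,0,-0.035,6,0,0,-1],[0,0,-0.035,6,0,0,-1],[0,0,-0.035,6,0,0,-1],[0,0,-0.035,6,0,0,-1],[0,0,-0.035,6,0,0,-1],[0,0,-0.035,6,0,0,-1],[0,0,-0.035,6,0,0,-1]]]'
python3 - <<'E'
from h import *
where(.0248,np.array([.5777,.0465]))
w,d=imaging.snapshot("scene");cv2.imwrite("pics/s3.png",cv2.resize(w[130:230,210:350],None,fx=5,fy=5)[:,:,::-1])
E
```

```text
t: 8.8
tcp_pos: [0.5779, 0.0653, 0.0845]
tool_rot: [0.66, 0.751, 0.0, -0.0]
wrist_force: [-0.7, 0.8, -0.2]
gripper_width: 0.0004
finger_force: 0.0
t: 9.8
tcp_pos: [0.5649, 0.1115, 0.0845]
tool_rot: [0.549, 0.836, 0.0, -0.0]
wrist_force: [-0.6, -0.9, -0.5]
gripper_width: 0.0006
finger_force: 0.0
t 9.80 tcp [0.5649 0.1115 0.0845] r 0.1718 phi 0.3899 headerr -0.0053 tilt [ 1.e-04 -0.e+00 -1.e+00] F [-0.61 -0.88 -0.47] w 0.0006 j7 0.08
```

View pics/s3.png

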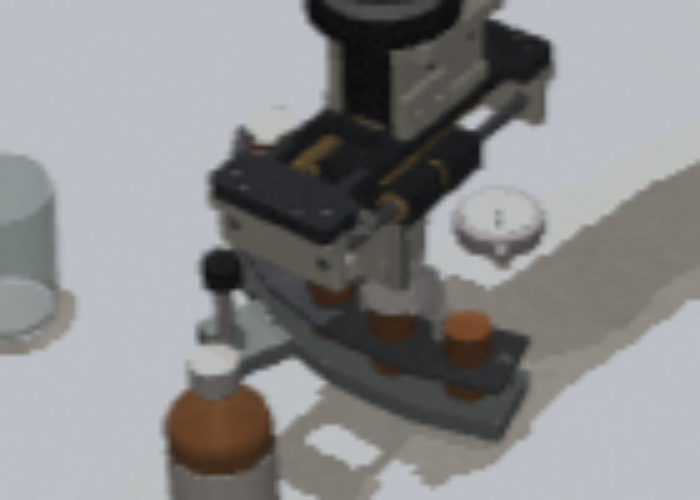

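Lid 1 (270,120) is shut behind the gripper and lid 5 is being tipped now. The gripper is well above the bottle. I'll sweep past vial 6, pause, then rise.

```bash
python3 -m jog '[[[0,0,-0.035,6,-1,0,-1],[0,0,-0.035,6,0,0,-1],[0,0,-0.035,6,0,0,-1],[0,0,-0.035,6,0,0,-1],[0,0,-0.035,6,0,0,-1],[0,0,-0.035,6,0,0,-1],[0,0,-0.035,6,0,0,-1],[0,0,-0.035,6,0,0,-1]]]'
python3 -m jog '[[[0,0,-0.035,6,0,0,-1],[0,0,-0.035,6,0,0,-1],[0,0,-0.035,6,0,0,-1],[0,0,-0.035,6,0,0,-1],[0,0,-0.035,6,0,0,-1],[0,0,-0.035,6,0,0,-1],[0,0,-0.035,6,0,0,-1],[0,0,0,0,0,0,-1]]]'
python3 - <<'E'
from h import *
where(.0248,np.array([.5777,.0465]))
w,d=imaging.snapshot("scene");cv2.imwrite("pics/s4.png",cv2.resize(w[130:230,210:350],None,fx=5,fy=5)[:,:,::-1])
E
```

```text
t: 10.85
tcp_pos: [0.5398, 0.1523, 0.0845]
tool_rot: [0.427, 0.904, -0.0, -0.0]
wrist_force: [-1.0, -0.5, -0.7]
gripper_width: 0.0006
finger_force: 0.0
t: 11.85
tcp_pos: [0.5097, 0.1819, 0.0845]
tool_rot: [0.313, 0.95, 0.0, -0.0]
wrist_force: [1.0, -0.3, -0.2]
gripper_width: 0.0005
finger_force: 0.0
t 11.85 tcp [0.5097 0.1819 0.0845] r 0.1729 phi 0.9153 headerr -0.0066 tilt [ 4.e-04  0.e+00 -1.e+00] F [ 1.01 -0.28 -0.23] w 0.0005 j7 0.36
```

View pics/s4.png

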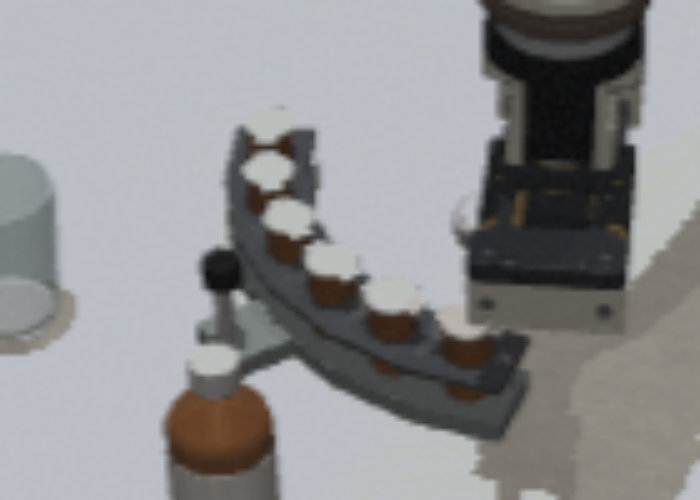

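All six lids look shut and the finger is past vial 6. I'll rise straight up, move clear and check from above.

```bash
python3 -m jog '[[[0,0,0,4,0,0,-1],[0,0,0,0,0,-20,-1],[0,0,0,0,0,-40,-1],[0,0,0,0,0,-40,-1],[0,0,0,0,0,-40,-1],[0,0,0,40,-20,0,-1],[0,0,0,40,-20,0,-1],[0,0,0,0,0,0,-1]]]'
python3 - <<'E'
from h import *
w,d=imaging.snapshot("top");z=np.load("top0.npz")["p"]
x=np.vstack([cv2.resize(i[150:310,270:430],None,fx=2.5,fy=2.5) for i in (w,)]+[])
y=cv2.resize(z[150:310,270:430],None,fx=2.5,fy=2.5)
cv2.imwrite("pics/t5.png",np.hstack([y,x])[:,:,::-1]);where(.0248,np.array([.5777,.0465]))
ci=imaging.camera_info("top");hsv=cv2.cvtColor(w,cv2.COLOR_RGB2HSV)
E
```

```text
t: 12.9
tcp_pos: [0.4158, 0.2, 0.2245]
tool_rot: [0.312, 0.95, -0.001, -0.0]
wrist_force: [0.9, -0.2, -0.4]
gripper_width: 0.0007
finger_force: 0.0
t 12.95 tcp [0.418  0.1996 0.2248] r 0.1576 phi 1.4810 headerr -0.5720 tilt [-8.e-04  1.e-04 -1.e+00] F [0.3  0.51 0.63] w 0.0006 j7 0.35
```

View pics/t5.png

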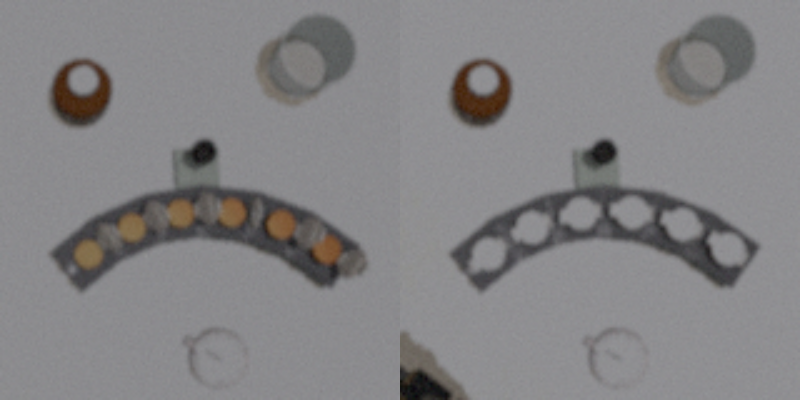

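Comparing before (left) and after (right), all six lids lie shut. The tray, bottle, beaker and stopwatch are unmoved and the arm is clear.

```bash
python3 -c "
from workcell import robot
print(robot.sign_off())"
```

```text
the job is handed in; nothing more can be done
None
```

All six lids were tipped shut in order from vial 1 to vial 6 in one low pass (about 13 s in all, wrist-force readings around 1 N or less); the tray, bottle, beaker and stopwatch look unmoved from above, the arm stayed clear of the pH meter, and the job is handed in.

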